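# Snug the adjustable wrench on the depositor's gland nut and tighten it

### The job

The red-handled adjustable wrench already sits loosely over the brass nut on the brownie depositor's nozzle plate: roll its worm until the jaw is snug on the nut, then swing the handle to turn the nut about 30 degrees clockwise seen from above. Leave the wrench sitting snug on the nut, and leave the blue-handled wrench where it is.

Things in the scene. Friction and masses are not known exactly. Their poses are not given: they have to be found in the camera images.
- wrench: Red-handled steel adjustable wrench, loose and flat on a fixed 12 mm thick plate, jaws around the brass nut. Origin: on its underside (plate top), within a few mm of the nut's axis. x points out of the jaw mouth (handle to -x), y from fixed to sliding jaw, z up. Head x -80 to +18, y -44 to +46 mm, 18 mm thick. Steel neck 26 mm wide, x -130 to -80. About 0.7 kg.
- handle (a point): Top middle of the wrench's red grip, 190 mm behind the nut; axes as the wrench. The grip is 30 mm wide, 17 mm high from the plate up, x -250 to -130 mm, centred on y = 0. Turning the nut clockwise from above moves it towards the wrench's +y, so push it sideways from its -y side; the plate is clear beside it.
- worm_top (a point): Top of the worm, a fluted roller (25 mm diameter, 26 mm long along the wrench's y, brass ridges 2 mm high) in the head, 42 mm behind the nut, 8 mm proud of the head. A closed fingertip dragged across it along the wrench's +x (handle to jaws), about 4 mm below this point, rolls it to close the jaw; -x opens. Stiff, about 5 N at its rim.
- jaw (a joint): Slack of the red wrench's sliding jaw in m: its opening less the nut's 27 mm. Starts at 0.0055 to 0.0085, 0 when snug. One turn of the worm moves it 12 mm, so a stroke (from 30 mm before the worm's top to 25 mm past) closes it a few mm and one to three are needed; once snug, the worm stops and the finger slips over it. With more than 4 mm slack the wrench slips round the nut.
- nut (a joint): Brass hexagonal nut, 27 mm across flats, 16 mm high, standing on the plate, with a white mark on top (a steel nut with a spout, fixed on the same plate, has no part in this). Value: how far it is turned clockwise from above (rad), 0 at the start. It is stiff (0.3 N m, some 3 N on the handle) and stays where it is left.
- nut_top (a point): Centre of the brass nut's top face, on its axis, 28 mm above the bench (16 mm above the plate).
- blue_wrench: Smaller, blue-handled adjustable wrench, 214 mm long, lying loose on the bench to the robot's right: a bystander. Origin on its underside at its jaws, handle to its -x.

How it is judged:
By the outcome, as a careful person would: the job done as asked, in the order asked, and still so for the second after the job is handed in, with the robot touching nothing.
It also fails if it takes over 48 s, if anything falls off the work surface, if the arm or the gripper's body presses on something with over 40 N, if the wrist force passes 120 N, or if a joint passes its speed limit or range.

### The arm

A 6-joint arm with a two-finger parallel gripper is mounted at the origin on the work surface. World frame = base frame: x ahead of the robot, y to its left, z up, the work surface at z = 0. Lengths are in m, angles in rad, forces in N, time in s.
With the tool pointing down it reaches from about 0.3 to 0.75 m from the base axis. Payload 8.5 kg.
Tool frame: the origin (TCP) lies on the centre line of the jaws, within the pads' length; the fingertips stand robot.nose_length ahead of it and the grasp point (between the pads) lies 3 mm ahead of it (robot.nose_length is the distance from the TCP to the fingertips, in m); z points along the fingers, y is the line along which they close (so a half turn about z gives the same grasp; the last joint's range is limited). The gripper opens to 85 mm and grips with 20 to 120 N. Pads are 22 mm wide; open, the fingers measure 114 mm over their backs; the gripper's body (76 mm by 85 mm) begins 54 mm behind the grasp point. The pads swing forward as they close: fully open they stand 13 mm farther back than shut.
Start: joints at [-1.389, 0.381, 1.297, -0, 1.464, -0.215], TCP at [0.213, -0.507, 0.253] pointing down, gripper open.
Joint ranges: [-3.11, 3.11], [-0.89, 2.33], [0.22, 2.48], [-1.42, 4.56], [0.17, 2.85], [-2.88, 2.88]. Speed limits (rad/s): [2.39, 2.39, 3.14, 3.14, 3.14, 3.14].

### API

Orientations are given as a unit quaternion [w, x, y, z].
In Python, from plant import robot, optics, workorder gives the robot as it stands (robot), with the cameras (optics) and the job (workorder).
- The arm moves only by the shell command python3 jog.py 'ROWS'. ROWS is rows parted by semicolons, their numbers by spaces, 1 to 12 of them, each of 5 numbers: the finger opening in m, then dx, dy, dz in m, then a turn about the tool's z in rad; each row shifts and turns the commanded pose from where the row before left it, along the tool's axes as they then stand; what a row does not reach is not made up. A row lasts 1/10 s, in which the tool goes at most 0.05 m and 0.15 rad, less where a joint would pass 70% of its speed; a pose out of reach is approached as far as the arm can. The fingers move at their own pace and stop on an object; the grip force is fixed at half the most. Time passes only in rows, so rows that do not move let the fingers close. It prints the time, the measured TCP pose, the force, the opening and the grip force at its end.
- robot.observe(): the state, without advancing time (a new reading comes with each control period).
- optics.snapshot(name): name is "scene" or "top"; returns the picture (420x560x3 uint8, blue, green, red); there is no depth.
- optics.camera_model(name): a dict with "camera_matrix" (3x3 intrinsics, pixels), "R" (3x3) and "t" (3): a world point X has camera coordinates R X + t. Camera axes: x right, y down, z forward; pixel columns grow to the right and rows downward; lengths in m; the calibration is good to about 2 mm. A picture is of the moment at which its call begins. camera_model takes no time and is no camera call.
- workorder.sign_off(): hands the job in; it is judged then, once.
The state is a dict: "t": time; "q": joint angles; "joint_vel": joint speeds; "tau": joint torques, N m; "tcp_pos": TCP position; "tool_rot": TCP orientation; "ft_force": force on the tool from outside, world axes, zero at the start; "torque": the same for the moment, N m; "opening": finger opening in m; "finger_force": force on a finger pad.
Only numpy, scipy, OpenCV 4.12 (cv2) and the standard library are available. Lean on these libraries where they do the work, as an engineer would, in place of code of your own. Each camera call takes 0.05 s, during which the arm holds its last target. There are 200 camera calls.

## Working session

There is one attempt and no reset: what is moved stays moved. The work goes in short steps, Python scripts to look and compute and a shell command to move; the robot and the scene stay as the last step left them, time stands still between calls to the robot, and variables do not carry over. Pictures are saved under pics/ and viewed, at most 10 in all, crops included, and the job is handed in when it is done.

```bash
ls; mkdir -p pics; python3 - <<'E'
from plant import robot, optics, workorder
import cv2,numpy as np
for n in("scene","top"):
    im=optics.snapshot(n);cv2.imwrite(f"pics/{n}0.png",im)
    m=optics.camera_model(n);print(n,m)
print(robot.nose_length,robot.observe())
E
```

```text
jog.py
pics
plant.py
scene {'camera_matrix': array([[497.42576785,   0.        , 278.5688347 ],
       [  0.        , 497.42576785, 208.83775764],
       [  0.        ,   0.        ,   1.        ]]), 'R': array([[ 0.68216689,  0.7309699 ,  0.01820263],
       [ 0.50381913, -0.45184876, -0.7362058 ],
       [-0.52991944,  0.51138606, -0.67651289]]), 't': array([-0.27071002, -0.28107583,  1.48381188])}
top {'camera_matrix': array([[514.35355738,   0.        , 277.78124302],
       [  0.        , 514.35355738, 211.72934176],
       [  0.        ,   0.        ,   1.        ]]), 'R': array([[ 0.01424314, -0.99971766, -0.01901946],
       [-0.98861658, -0.01123055, -0.15003713],
       [ 0.14978117,  0.02093996, -0.98849741]]), 't': array([-0.09955485,  0.53074339,  0.91144573])}
0.022 {'t': 0.1, 'q': array([-1.38929060e+00,  3.81145321e-01,  1.29815807e+00, -1.24653159e-05,
        1.46357509e+00, -2.15314867e-01]), 'joint_vel': array([-0.00280665, -0.00049334, -0.00180275, -0.00115218, -0.00171556,
       -0.00166098]), 'tau': array([ 4.80629067e-03, -4.49220443e+01, -2.31656921e+01, -1.33265248e-04,
        3.67221655e-03,  3.18152118e-07]), 'tcp_pos': array([ 0.21251429, -0.50704033,  0.2527736 ]), 'tool_rot': array([-6.42927323e-04,  9.80380830e-01,  1.97111681e-01,  4.67212550e-06]), 'ft_force': array([-0.0273828 ,  0.41449475, -0.36919624]), 'torque': array([0.03605347, 0.01392058, 0.01777385]), 'finger_force': 0.0, 'opening': 0.08532227146975425}
```

View pics/scene0.png

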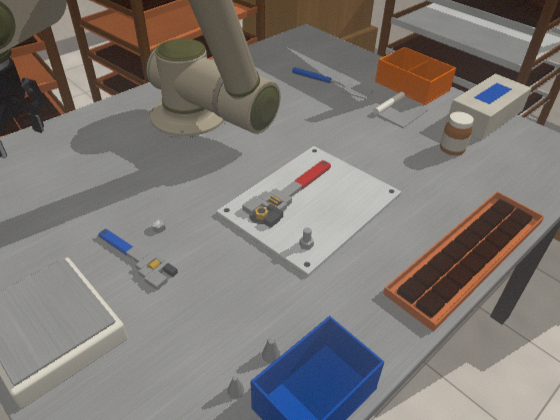

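View pics/top0.png

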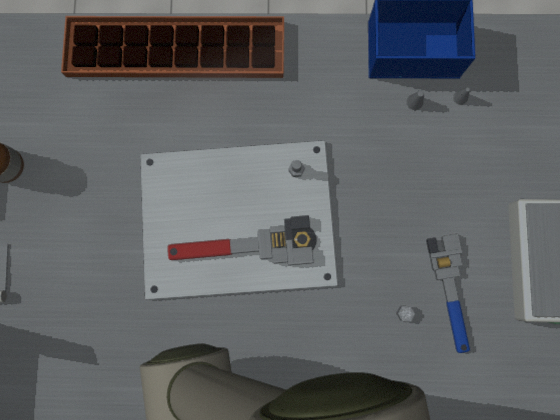

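The scene view shows the wrench on the white plate, with the nut near (262,212) and the red grip near (313,174). In the top view the nut is near (302,239), the worm near (278,240) and the grip spans (168–230, 249). Next I'll zoom in and measure by colour.

```bash
cat > h.py <<'E'
import cv2,numpy as np
from plant import robot, optics, workorder
C={n:optics.camera_model(n) for n in("scene","top")}
def ray(n,p):
    c=C[n];d=c["R"].T@np.linalg.inv(c["camera_matrix"])@[p[0],p[1],1];return -c["R"].T@c["t"],d/np.linalg.norm(d)
def plane(n,p,z):
    o,d=ray(n,p);return o+d*(z-o[2])/d[2]
def tri(a,b):
    o1,d1=ray("scene",a);o2,d2=ray("top",b)
    s=np.linalg.lstsq(np.c_[d1,-d2],o2-o1,rcond=None)[0]
    x,y=o1+s[0]*d1,o2+s[1]*d2;return (x+y)/2,np.linalg.norm(x-y)
def proj(n,X):
    c=C[n];u=c["camera_matrix"]@(c["R"]@X+c["t"]);return u[:2]/u[2]
def blobs(im,kind,box,amin=5):
    h=cv2.cvtColor(im,cv2.COLOR_BGR2HSV);H,S,V=cv2.split(h)
    m={"red":((H<8)|(H>172))&(S>130)&(V>60),"brass":(H>10)&(H<35)&(S>90)&(V>70)}[kind].astype(np.uint8)
    k=np.zeros_like(m);x0,y0,x1,y1=box;k[y0:y1,x0:x1]=1;m*=k
    n,l,s,c=cv2.connectedComponentsWithStats(m)
    return [(s[i].tolist(),c[i].round(1).tolist(),cv2.minAreaRect(np.argwhere(l==i)[:,::-1].astype(np.float32))) for i in range(1,n) if s[i][4]>=amin]
B={"scene":(225,150,340,235),"top":(150,200,330,270)}
E
python3 - <<'E'
from h import *
for n in("scene","top"):
    im=cv2.imread(f"pics/{n}0.png")
    for k in("red","brass"):
        for b in blobs(im,k,B[n]): print(n,k,b)
a=cv2.resize(cv2.imread("pics/scene0.png")[180:235,230:300],None,fx=8,fy=8,interpolation=2)[:440,:560]
b=cv2.resize(cv2.imread("pics/top0.png")[205:275,250:330],None,fx=7,fy=7,interpolation=2)
b=cv2.resize(b,(240*2,440));a=cv2.resize(a,(320,251)) if 0 else a
cv2.imwrite("pics/c1.png",cv2.resize(b,(560,490)));cv2.imwrite("pics/c2.png",a)
E
```

```text
scene red ([295, 161, 35, 26, 330], [312.5, 173.3], ((312.9060974121094, 173.23556518554688), (10.483264923095703, 36.87958908081055), 53.74616622924805))
scene brass ([272, 196, 9, 6, 18], [275.9, 198.3], ((275.876953125, 198.21539306640625), (8.930500030517578, 1.7364860773086548), 29.744882583618164))
scene brass ([269, 198, 9, 6, 20], [273.2, 200.5], ((273.0000305175781, 200.50001525878906), (9.391485214233398, 1.7888542413711548), 26.56505012512207))
scene brass ([268, 201, 8, 6, 11], [271.4, 203.4], ((271.5307922363281, 203.44618225097656), (8.558396339416504, 0.9922778010368347), 29.744882583618164))
scene brass ([255, 206, 13, 14, 89], [260.5, 213.2], ((261.0, 212.5), (13.0, 12.0), 90.0))
top red ([168, 240, 62, 20, 852], [200.3, 249.3], ((198.9016571044922, 249.41806030273438), (14.757325172424316, 61.29269790649414), 84.80557250976562))
top brass ([275, 233, 3, 14, 27], [276.3, 239.3], ((276.3960266113281, 239.4603729248047), (13.134490966796875, 1.8905706405639648), 84.2894058227539))
top brass ([280, 233, 3, 13, 24], [280.8, 238.8], ((280.75250244140625, 239.0247802734375), (12.139453887939453, 1.691563367843628), 84.2894058227539))
top brass ([294, 232, 16, 15, 101], [302.0, 239.2], ((301.5, 239.0), (14.0, 15.0), 90.0))
top brass ([272, 234, 3, 13, 24], [272.7, 239.7], ((272.6844482421875, 240.02870178222656), (12.131789207458496, 1.7201790809631348), 84.80557250976562))
top brass ([284, 238, 1, 8, 8], [284.0, 241.5], ((284.0, 241.5), (7.0, 0.0), -90.0))
```

View pics/c1.png

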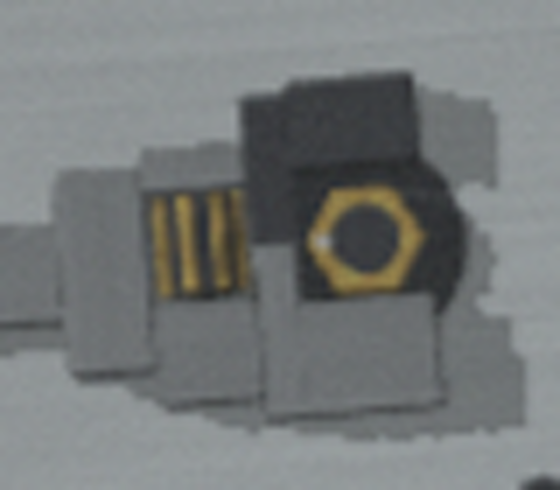

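View pics/c2.png

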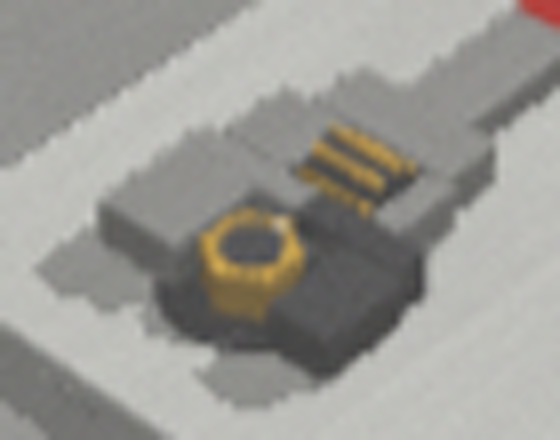

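The crops give sub-pixel positions. In the top view the nut-top centre is (302.3,239.3), with the mark on the handle side. In the scene view it is (261.3,210.4). The worm ridges span columns 272–285 in the top view.

```bash
python3 - <<'E'
from h import *
nut,e=tri((261.3,210.4),(302.3,239.3));print("nut",nut.round(4),e, plane("top",(302.3,239.3),.028).round(4))
g,e=tri((313.2,173.0),(199,249.4));print("grip",g.round(4),e)
# grip ends on top plane z=.029, axis
r=blobs(cv2.imread("pics/top0.png"),"red",B["top"])[0][2]
bp=cv2.boxPoints(r);P=np.array([plane("top",p,.029)[:2] for p in bp]);print(P.round(4))
for z in(.034,.038): print([plane("top",p,z)[:2].round(4).tolist() for p in((271.5,240),(278.2,239.2),(285,238.5),(276.4,239.4))])
# worm triangulation: middle bright ridges
for a,b in(((275.9,198.3),(272.7,239.8)),((273.2,200.5),(276.4,239.4)),((271.4,203.4),(280.8,238.9))): print("worm",tri(a,b))
ax=nut[:2]-g[:2];ax/=np.linalg.norm(ax);print("axis",ax,np.degrees(np.arctan2(*ax[::-1])),"worm",nut[:2]-.042*ax,"handle",nut[:2]-.19*ax)
E
```

```text
nut [ 0.4834 -0.1375  0.0285] 0.0029382252249470957 [ 0.4825 -0.1387  0.028 ]
grip [0.4628 0.0547 0.0234] 0.0033598659585606003
[[ 0.469   0.111 ]
 [ 0.4807 -0.0023]
 [ 0.4535 -0.0055]
 [ 0.4418  0.1073]]
[[0.4799, -0.0818], [0.4816, -0.0941], [0.483, -0.1067], [0.4811, -0.0908]]
[[0.4795, -0.0819], [0.4812, -0.0942], [0.4826, -0.1067], [0.4808, -0.0909]]
worm (array([ 0.47967664, -0.08494128,  0.03227067]), np.float64(0.00251976233917368))
worm (array([ 0.48006547, -0.09249517,  0.03023722]), np.float64(0.004522503422982024))
worm (array([ 0.48170801, -0.10023647,  0.02681194]), np.float64(0.0036512043308769377))
axis [ 0.10656602 -0.99430563] -83.88260070725151 worm [ 0.47891437 -0.095779  ] handle [0.46314259 0.05137824]
```

```bash
python3 jog.py '0 0 0 0 0.145; 0 0 0 0 0.145; 0 0.031 -0.0385 0 0; 0 0.031 -0.0385 0 0; 0 0.031 -0.0385 0 0; 0 0.031 -0.0385 0 0; 0 0.031 -0.0385 0 0; 0 0.031 -0.0385 0 0; 0 0.031 -0.0385 0 0; 0 0.031 -0.0385 0 0; 0 0.031 -0.0385 0 0; 0 0.031 -0.0385 0 0'
cat > go.py <<'E'
import sys
from h import *
from scipy.spatial.transform import Rotation as R
s=robot.observe();q=s["tool_rot"];M=R.from_quat([*q[1:],q[0]])
T=np.array(list(map(float,sys.argv[1:4])))
print("tcp",s["tcp_pos"].round(4),"tooly deg",np.degrees(np.arctan2(M.as_matrix()[1,1],M.as_matrix()[0,1])).round(2),"rows d",(M.inv().apply(T-s["tcp_pos"])).round(4))
E
python3 go.py .4763 -.0607 .12
```

```text
t: 1.3
tcp_pos: [0.4804, -0.0894, 0.2532]
tool_rot: [-0.0, 0.999, 0.053, -0.0]
ft_force: [0.6, -1.5, 0.8]
opening: -0.0002
finger_force: 0.0
tcp [ 0.4804 -0.0894  0.2532] tooly deg -83.88 rows d [-0.001  -0.029   0.1332]
```

```bash
python3 jog.py '0 -0.001 -0.015 0.04 0; 0 0 -0.014 0.045 0; 0 0 0 0.048 0;0 0 0 0 0; 0 0 0 0 0'; python3 go.py .4763 -.0607 .056; python3 - <<'E'
from h import *
for n in("scene","top"): cv2.imwrite(f"pics/{n}1.png",optics.snapshot(n))
a=cv2.resize(cv2.imread("pics/scene1.png")[130:240,200:340],None,fx=4,fy=4)
b=cv2.resize(cv2.imread("pics/top1.png")[190:300,190:290],None,fx=4,fy=4)
cv2.imwrite("pics/c3.png",a)
E
```

```text
t: 1.8
tcp_pos: [0.476, -0.0629, 0.1211]
tool_rot: [-0.0, 0.999, 0.053, -0.0]
ft_force: [0.8, 0.1, -0.2]
opening: -0.0003
finger_force: 0.0
tcp [ 0.476  -0.0629  0.1211] tooly deg -83.89 rows d [ 0.0006 -0.0022  0.0651]
```

View pics/c3.png

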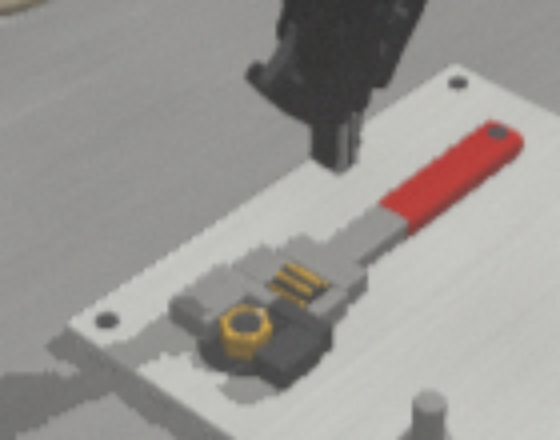

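The closed fingertips (crop (335,165)) are above the neck, behind the worm and lined up with it. Next I lower them and make the first stroke.

```bash
python3 jog.py '0 0.0005 -0.002 0.03 0; 0 0 0 0.03 0; 0 0 0 0.005 0; 0 0 0 0 0; 0 0 0 0 0'; python3 go.py .4763 -.0607 .056; python3 jog.py '0 0 0.005 0 0;0 0 0.005 0 0;0 0 0.005 0 0;0 0 0.005 0 0;0 0 0.005 0 0;0 0 0.005 0 0;0 0 0.005 0 0'; python3 jog.py '0 0 0.005 0 0;0 0 0.005 0 0;0 0 0.005 0 0;0 0 0.005 0 0;0 0 0.005 0 0; 0 0 0 0 0';  python3 go.py .4763 -.0607 .076
```

```text
t: 2.4
tcp_pos: [0.477, -0.0611, 0.0571]
tool_rot: [0.001, 0.999, 0.053, 0.001]
ft_force: [-0.2, -0.5, -0.5]
opening: 0.0002
finger_force: 0.0
tcp [ 0.477  -0.0611  0.0571] tooly deg -83.89 rows d [-0.0006 -0.0005  0.0011]
t: 3.1
tcp_pos: [0.4791, -0.0923, 0.0571]
tool_rot: [-0.003, 0.999, 0.053, -0.0]
ft_force: [-5.5, 32.8, 47.7]
opening: 0.0001
finger_force: 35.6
t: 3.7
tcp_pos: [0.4825, -0.1211, 0.0551]
tool_rot: [0.0, 0.999, 0.053, -0.0]
ft_force: [-0.5, 0.6, 0.2]
opening: 0.0001
finger_force: 0.0
tcp [ 0.4825 -0.1211  0.0551] tooly deg -83.92 rows d [ 0.0003 -0.0607 -0.0209]
```

```bash
python3 jog.py '0 0 0 -0.03 0; 0 0 -0.03 -0.01 0; 0 0 -0.03 0 0; 0 0 -0.03 0 0; 0 0 0 0 0; 0 0 0 0 0'; python3 go.py .4763 -.0607 .056; python3 - <<'E'
from h import *
a,b=optics.snapshot("scene"),optics.snapshot("top")
for k in("red","brass"):
    for x in blobs(b,k,B["top"]):print(k,x)
    for x in blobs(a,k,B["scene"]):print("sc",k,x[:2])
A=cv2.resize(a[180:235,230:300],None,fx=5.7,fy=8,interpolation=2);Bb=cv2.resize(b[205:275,250:330],(400,440),interpolation=2)
cv2.imwrite("pics/c4.png",np.hstack([A[:440,:398],Bb[:440]]))
E
```

```text
t: 4.3
tcp_pos: [0.4728, -0.0307, 0.0952]
tool_rot: [0.0, 0.999, 0.054, -0.0]
ft_force: [1.0, -0.8, -0.5]
opening: 0.0001
finger_force: 0.0
tcp [ 0.4728 -0.0307  0.0952] tooly deg -83.81 rows d [0.0002 0.0302 0.0392]
red ([182, 246, 33, 11, 165], [195.9, 251.6], ((197.99998474121094, 252.5), (31.939001083374023, 6.008327007293701), 18.434946060180664))
sc red ([295, 161, 35, 28, 350], [311.9, 174.1])
brass ([279, 233, 3, 13, 27], [280.2, 238.9], ((280.0, 239.0), (12.0, 2.0), 90.0))
brass ([284, 233, 3, 13, 30], [284.8, 239.5], ((285.0, 239.0), (12.0, 2.0), 90.0))
brass ([294, 232, 16, 15, 102], [302.0, 239.2], ((301.5, 239.0), (14.0, 15.0), 90.0))
brass ([274, 241, 4, 6, 13], [276.2, 244.1], ((276.2930908203125, 244.01724243164062), (2.7854299545288086, 5.385164737701416), 21.801410675048828))
sc brass ([269, 196, 11, 7, 31], [274.0, 199.1])
sc brass ([267, 200, 9, 6, 18], [271.0, 202.4])
sc brass ([255, 206, 13, 13, 75], [260.1, 212.7])
```

View pics/c4.png

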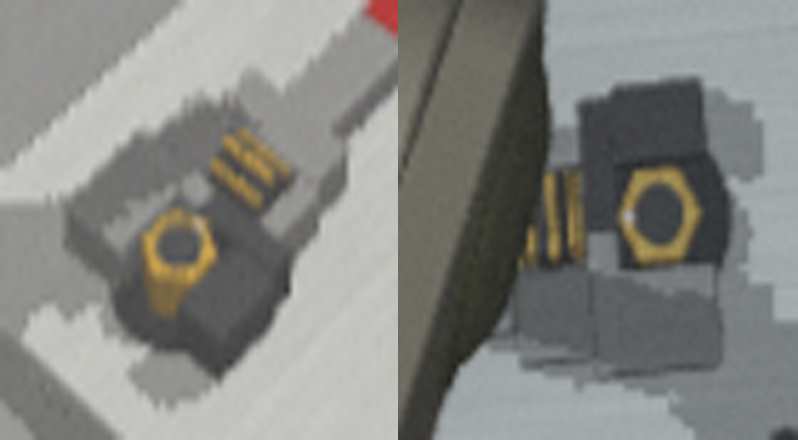

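The first stroke worked: the ridges moved, and the sliding jaw (right panel, lower edge at row ≈160) is now about 1 px from the nut's upper flat. I'll make a second stroke.

```bash
python3 jog.py '0 0 0.03 0.01 0; 0 0 0 0.0285 0; 0 0 0 0 0; 0 0 0 0 0'; python3 jog.py '0 0 0.005 0 0;0 0 0.005 0 0;0 0 0.005 0 0;0 0 0.005 0 0;0 0 0.005 0 0;0 0 0.005 0 0'; python3 jog.py '0 0 0.005 0 0'; python3 jog.py '0 0 0.005 0 0;0 0 0.005 0 0;0 0 0.005 0 0;0 0 0.005 0 0;0 0 0.005 0 0; 0 0 0 0 0';python3 jog.py '0 0 0 -0.03 0; 0 0 -0.03 -0.01 0; 0 0 -0.03 0 0; 0 0 -0.03 0 0; 0 0 0 0 0; 0 0 0 0 0'; python3 go.py .4763 -.0607 .056; python3 - <<'E'
from h import *
a,b=optics.snapshot("scene"),optics.snapshot("top")
for k in("red","brass"):
    for x in blobs(b,k,B["top"]):print(k,x[:2])
    for x in blobs(a,k,B["scene"]):print("sc",k,x[:2])
A=cv2.resize(a[180:235,230:300],None,fx=5.7,fy=8,interpolation=2);Bb=cv2.resize(b[205:275,250:330],(400,440),interpolation=2)
cv2.imwrite("pics/c5.png",np.hstack([A[:440,:398],Bb[:440]]))
E
```

```text
t: 4.8
tcp_pos: [0.4759, -0.0611, 0.0569]
tool_rot: [-0.0, 0.999, 0.053, -0.001]
ft_force: [-0.1, 0.6, -0.2]
opening: 0.0001
finger_force: 0.0
t: 5.4
tcp_pos: [0.4791, -0.0889, 0.0581]
tool_rot: [-0.002, 0.999, 0.053, 0.0]
ft_force: [-4.7, 18.8, 37.3]
opening: -0.0
finger_force: 20.5
t: 5.5
tcp_pos: [0.4798, -0.0948, 0.059]
tool_rot: [-0.0, 0.999, 0.054, 0.001]
ft_force: [-5.8, 2.2, 20.7]
opening: -0.0004
finger_force: 10.1
t: 6.1
tcp_pos: [0.4824, -0.121, 0.0566]
tool_rot: [0.0, 0.999, 0.053, -0.0]
ft_force: [-0.5, 1.3, -0.7]
opening: -0.0002
finger_force: 0.0
t: 6.7
tcp_pos: [0.4728, -0.0306, 0.0968]
tool_rot: [0.0, 0.999, 0.054, -0.0]
ft_force: [0.2, -0.0, 0.4]
opening: -0.0003
finger_force: 0.0
tcp [ 0.4728 -0.0306  0.0968] tooly deg -83.81 rows d [0.0003 0.0303 0.0408]
red ([182, 245, 33, 12, 172], [195.5, 251.6])
sc red ([295, 161, 35, 27, 345], [311.9, 174.0])
brass ([282, 232, 3, 14, 25], [282.7, 238.4])
brass ([285, 232, 1, 9, 9], [285.0, 236.0])
brass ([294, 232, 16, 15, 96], [302.0, 238.7])
brass ([278, 234, 2, 12, 21], [278.5, 239.7])
brass ([274, 243, 2, 4, 5], [274.8, 244.8])
sc brass ([271, 197, 10, 5, 19], [275.4, 199.1])
sc brass ([268, 199, 9, 6, 17], [272.4, 201.4])
sc brass ([255, 206, 13, 13, 69], [259.6, 212.6])
```

View pics/c5.png

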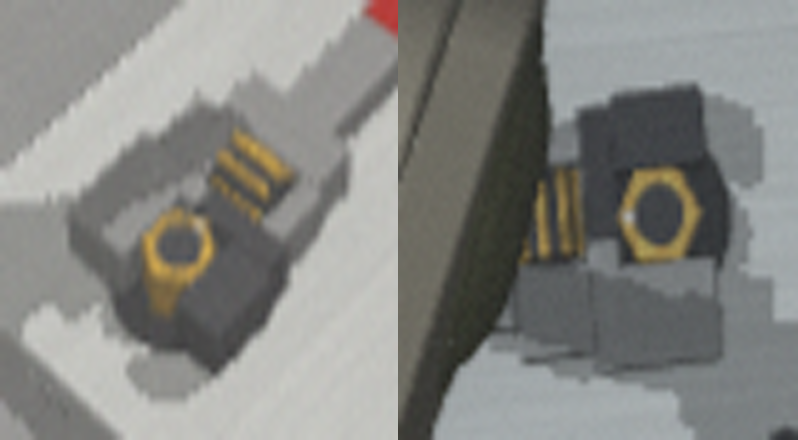

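The jaw edge now appears to meet the nut's upper flat (right panel row ≈167). A third stroke will confirm it: if the jaw is snug, the ridges won't move.

```bash
python3 jog.py '0 0 0.03 0.01 0; 0 0 0 0.0305 0; 0 0 0 0 0; 0 0 0 0 0'; python3 jog.py '0 0 0.005 0 0;0 0 0.005 0 0;0 0 0.005 0 0;0 0 0.005 0 0;0 0 0.005 0 0;0 0 0.005 0 0'; python3 jog.py '0 0 0.005 0 0'; python3 jog.py '0 0 0.005 0 0;0 0 0.005 0 0;0 0 0.005 0 0;0 0 0.005 0 0;0 0 0.005 0 0; 0 0 0 0 0';python3 jog.py '0 0 0 -0.03 0; 0 0 -0.03 -0.01 0; 0 0 -0.03 0 0; 0 0 -0.03 0 0; 0 0 0 0 0; 0 0 0 0 0'; python3 go.py .4763 -.0607 .056; python3 - <<'E'
from h import *
a,b=optics.snapshot("scene"),optics.snapshot("top")
for k in("red","brass"):
    for x in blobs(b,k,B["top"]):print(k,x[:2])
    for x in blobs(a,k,B["scene"]):print("sc",k,x[:2])
A=cv2.resize(a[180:235,230:300],None,fx=5.7,fy=8,interpolation=2);Bb=cv2.resize(b[205:275,250:330],(400,440),interpolation=2)
cv2.imwrite("pics/c6.png",np.hstack([A[:440,:398],Bb[:440]]))
E
```

```text
t: 7.2
tcp_pos: [0.4758, -0.0611, 0.0564]
tool_rot: [-0.0, 0.999, 0.053, -0.001]
ft_force: [0.1, -0.5, -0.6]
opening: 0.0
finger_force: 0.0
t: 7.8
tcp_pos: [0.4791, -0.0897, 0.0567]
tool_rot: [-0.001, 0.999, 0.053, 0.0]
ft_force: [1.6, 18.4, 16.2]
opening: -0.0
finger_force: 10.0
t: 7.9
tcp_pos: [0.4794, -0.0925, 0.0573]
tool_rot: [-0.003, 0.999, 0.052, 0.0]
ft_force: [1.2, 36.6, 29.5]
opening: -0.0002
finger_force: 27.1
t: 8.5
tcp_pos: [0.4825, -0.121, 0.0564]
tool_rot: [0.0, 0.999, 0.053, 0.0]
ft_force: [-0.5, 0.3, -0.5]
opening: 0.0
finger_force: 0.0
t: 9.1
tcp_pos: [0.4728, -0.0309, 0.0962]
tool_rot: [0.0, 0.999, 0.054, -0.0]
ft_force: [0.2, 0.1, -0.1]
opening: -0.0
finger_force: 0.0
tcp [ 0.4728 -0.0309  0.0962] tooly deg -83.83 rows d [0.0003 0.03   0.0402]
red ([182, 246, 33, 11, 168], [195.8, 251.6])
sc red ([295, 161, 35, 27, 343], [312.0, 174.0])
brass ([279, 232, 3, 14, 29], [280.0, 238.5])
brass ([283, 232, 4, 14, 36], [284.4, 238.1])
brass ([294, 232, 16, 15, 97], [301.9, 238.8])
brass ([275, 241, 3, 5, 10], [276.1, 243.6])
sc brass ([270, 197, 10, 6, 26], [274.7, 199.3])
sc brass ([268, 200, 8, 6, 16], [271.7, 202.5])
sc brass ([255, 206, 13, 13, 69], [259.7, 212.6])
```

View pics/c6.png

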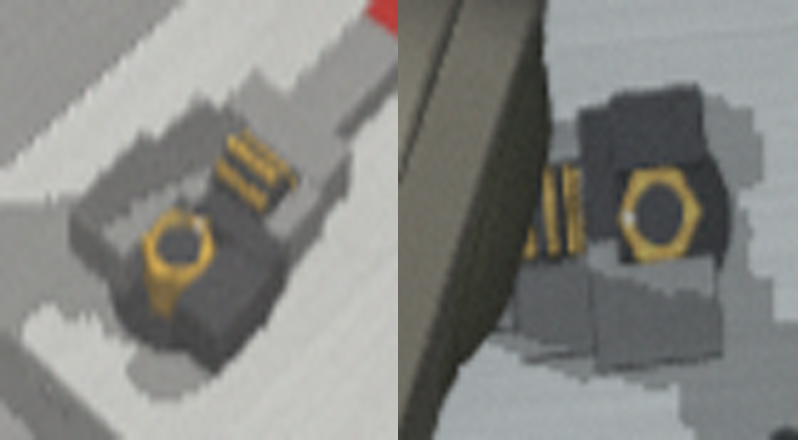

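The jaw looks closed, but the ridges still moved about 1.5 px (278.5→280.0), so I'll make one more stroke.

```bash
python3 jog.py '0 0 0.03 0.01 0; 0 0 0 0.0305 0; 0 0 0 0 0; 0 0 0 0 0'; python3 jog.py '0 0 0.005 0 0;0 0 0.005 0 0;0 0 0.005 0 0;0 0 0.005 0 0;0 0 0.005 0 0;0 0 0.005 0 0'; python3 jog.py '0 0 0.005 0 0'; python3 jog.py '0 0 0.005 0 0;0 0 0.005 0 0;0 0 0.005 0 0;0 0 0.005 0 0;0 0 0.005 0 0; 0 0 0 0 0';python3 jog.py '0 0 0 -0.03 0; 0 0 -0.03 -0.01 0; 0 0 -0.03 0 0; 0 0 -0.03 0 0; 0 0 0 0 0; 0 0 0 0 0' |head -2; python3 - <<'E'
from h import *
a,b=optics.snapshot("scene"),optics.snapshot("top")
cv2.imwrite("pics/t5.png",b);cv2.imwrite("pics/s5.png",a)
for k in("red","brass"):
    for x in blobs(b,k,B["top"]):print(k,x[:2])
    for x in blobs(a,k,B["scene"]):print("sc",k,x[:2])
E
```

```text
t: 9.6
tcp_pos: [0.4758, -0.0611, 0.0559]
tool_rot: [-0.0, 0.999, 0.053, -0.001]
ft_force: [0.6, 0.4, 0.5]
opening: 0.0001
finger_force: 0.0
t: 10.2
tcp_pos: [0.4785, -0.0865, 0.0565]
tool_rot: [-0.005, 0.999, 0.052, -0.0]
ft_force: [2.1, 43.3, 28.3]
opening: 0.0
finger_force: 23.4
t: 10.3
tcp_pos: [0.4789, -0.0892, 0.0573]
tool_rot: [-0.007, 0.999, 0.052, -0.0]
ft_force: [1.1, 55.5, 44.2]
opening: -0.0001
finger_force: 30.3
t: 10.9
tcp_pos: [0.4825, -0.1209, 0.056]
tool_rot: [0.0, 0.999, 0.053, 0.0]
ft_force: [0.3, 0.2, 0.2]
opening: -0.0001
finger_force: 0.0
t: 11.5
tcp_pos: [0.4728, -0.0308, 0.0957]
red ([182, 245, 32, 12, 163], [195.5, 251.5])
sc red ([295, 161, 35, 27, 347], [312.1, 174.0])
brass ([279, 232, 3, 14, 29], [280.0, 238.2])
brass ([283, 232, 4, 13, 34], [284.4, 237.9])
brass ([294, 232, 16, 15, 96], [301.9, 238.6])
brass ([275, 241, 3, 5, 10], [276.1, 243.6])
sc brass ([270, 197, 12, 6, 29], [275.0, 199.6])
sc brass ([268, 200, 8, 6, 17], [271.4, 202.4])
sc brass ([255, 206, 13, 13, 66], [259.5, 212.6])
```

The ridges did not move this time (280.0 and 284.4 both times) while resistance rose to about 55 N, so the jaw is snug. Next I move to the −y side of the grip.

```bash
python3 go.py .418 .046 .04; python3 jog.py '0 -0.03 -0.035 0 0; 0 -0.033 -0.035 0 0; 0 0 0 0.025 0; 0 0 0 0.03 0; 0 0 0 0 0;0 0 0 0 0'; python3 go.py .418 .046 .04; python3 - <<'E'
from h import *
b=optics.snapshot("top");cv2.imwrite("pics/t6.png",b);cv2.imwrite("pics/s6.png",optics.snapshot("scene"))
def ang(r):
    P=cv2.boxPoints(r);e=max([P[1]-P[0],P[2]-P[1]],key=np.linalg.norm);return np.degrees(np.arctan2(e[1],e[0]))
for f in("top0","t5","t6"):
    im=cv2.imread(f"pics/{f}.png")
    if f!="t5": print(f,[(x[1],ang(x[2])) for x in blobs(im,"red",B["top"])])
    h=cv2.cvtColor(im,cv2.COLOR_BGR2HSV)[220:258,283:322]
    yy,xx=np.mgrid[220:258,283:322]
    m=((h[...,0]>10)&(h[...,0]<35)&(h[...,1]>70)&(h[...,2]>60))
    c=cv2.minEnclosingCircle(np.argwhere(m)[:,::-1].astype(np.float32)+[283,220]) if 0 else (xx[m].mean(),yy[m].mean())
    z=(xx-302.2)+1j*(yy-239);w=(h[...,2].astype(float))*(h[...,1]<60)*(h[...,2]>110)*(abs(z)<9)*(abs(z)>3)
    print(c,"mark",(w*xx).sum()/max(w.sum(),1),(w*yy).sum()/max(w.sum(),1),(w>0).sum())
E
```

```text
tcp [ 0.473  -0.0317  0.0957] tooly deg -83.93 rows d [-0.0465 -0.0831  0.0557]
t: 12.2
tcp_pos: [0.403, 0.0314, 0.041]
tool_rot: [-0.0, 0.999, 0.053, -0.0]
ft_force: [0.3, 0.1, -0.0]
opening: 0.0
finger_force: 0.0
tcp [0.403  0.0314 0.041 ] tooly deg -83.94 rows d [ 0.0165 -0.0129  0.001 ]
top0 [([200.3, 249.3], np.float32(-5.194413))]
(np.float64(299.90225563909775), np.float64(238.94736842105263)) mark 295.6525821596244 238.68544600938966 3
(np.float64(297.44805194805195), np.float64(238.47402597402598)) mark 300.8922783603432 244.53050524308867 16
t6 [([210.5, 246.3], np.float32(-4.085607))]
(np.float64(297.3489932885906), np.float64(238.38926174496643)) mark 300.8719960765081 244.52476704266797 16
```

```bash
python3 jog.py '0 0.015 -0.013 0.001 0; 0 0.015 0 0 0; 0 0.0095 -0.0011 0 0.05; 0 0.0095 -0.0011 0 0.05; 0 0.0095 -0.0011 0 0.05; 0 0.0095 -0.0011 0 0.05;  0 0.0095 -0.0011 0 0.05; 0 0.0095 -0.0011 0 0.05; 0 0.0095 -0.0011 0 0.05; 0 0.0095 -0.0011 0 0.05; 0 0 0 0 0'; python3 go.py .4 0 .04; python3 - <<'E'
from h import *
a=optics.snapshot("scene");b=optics.snapshot("top")
B={"scene":(225,120,380,235),"top":(150,170,330,270)}
cv2.imwrite("pics/t7.png",b);cv2.imwrite("pics/s7.png",a)
for x in blobs(b,"red",B["top"]):print(x)
for f in("scene0","s6","s7"):print([x for x in blobs(cv2.imread(f"pics/{f}.png"),"red",B["scene"],30)])
A=cv2.resize(a[130:235,225:365],(400,300),interpolation=2);b=cv2.resize(b[170:275,190:330],(400,300),interpolation=2)
cv2.imwrite("pics/c7.png",np.hstack([A,b]))
E
```

```text
t: 13.4
tcp_pos: [0.5081, 0.0515, 0.0409]
tool_rot: [-0.0, 0.989, -0.146, 0.001]
ft_force: [0.8, -0.4, 0.4]
opening: 0.0
finger_force: 0.0
tcp [0.5081 0.0515 0.0409] tooly deg -106.84 rows d [-0.0886  0.0806  0.0006]
([219, 209, 17, 18, 177], [227.2, 216.7], ((226.35003662109375, 217.45001220703125), (14.862703323364258, 13.914020538330078), 18.43494987487793))
[([295, 161, 35, 26, 330], [312.5, 173.3], ((312.9060974121094, 173.23556518554688), (10.483264923095703, 36.87958908081055), 53.74616622924805))]
[([295, 162, 35, 26, 335], [312.1, 174.1], ((312.53997802734375, 173.71998596191406), (10.19999885559082, 36.79999542236328), 53.13010025024414))]
[([310, 178, 44, 21, 371], [330.7, 188.0], ((331.54998779296875, 187.65000915527344), (9.803059577941895, 43.63943099975586), 71.56504821777344))]
```

View pics/c7.png

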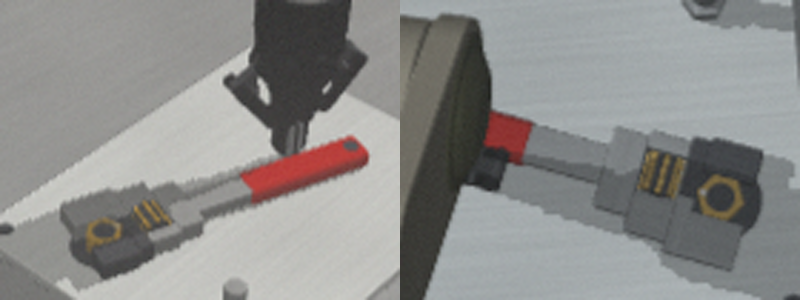

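The nut turns with the wrench: in the top crop the grip now rises to the left and the jaw is still square on the nut at (722,198). I'll compute the turned angle.

```bash
cat > an.py <<'E'
from h import *
import sys
BB={"scene":(225,120,390,250),"top":(150,150,330,270)}
def axis(n,im):
    k=blobs(im,"red",BB[n],100)
    if not k:return
    P=cv2.boxPoints(k[0][2]);P=np.array([plane(n,p,.023)[:2] for p in P])
    h=cv2.cvtColor(im,cv2.COLOR_BGR2HSV);H,S,V=cv2.split(h);m=((H<8)|(H>172))&(S>130)&(V>60)
    x0,y0,x1,y1=BB[n];q=np.argwhere(m[y0:y1,x0:x1])[:,::-1]+[x0,y0]
    W=np.array([plane(n,p,.025)[:2] for p in q]);c=W.mean(0);v=np.linalg.svd(W-c)[2][0]
    N=np.array([.483,-.138]);d=N-c
    return n,"pca",np.degrees(np.arctan2(v[1],v[0]))%180-180,"to nut",np.degrees(np.arctan2(d[1],d[0])),c.round(4)
if __name__=="__main__":
    for f in sys.argv[1:]:print(f,axis("scene" if f[0]=="s" else "top",cv2.imread(f"pics/{f}.png")))
E
python3 an.py scene0 s6 s7 top0
```

```text
scene0 ('scene', 'pca', np.float64(-84.7875907627513), 'to nut', np.float64(-84.52532702883374), array([0.4647, 0.053 ]))
s6 ('scene', 'pca', np.float64(-84.44646204438156), 'to nut', np.float64(-84.83636644224043), array([0.466, 0.05 ]))
s7 ('scene', 'pca', np.float64(-106.03793961199378), 'to nut', np.float64(-105.63949276174887), array([0.5341, 0.0446]))
top0 ('top', 'pca', np.float64(-83.74342683348341), 'to nut', np.float64(-83.5936940740063), array([0.4618, 0.0507]))
```

```bash
python3 jog.py '0 0.0095 -0.0011 0 0.05; 0 0.0095 -0.0011 0 0.05; 0 0.0095 -0.0011 0 0.05; 0 0 0 0 0; 0 -0.02 0 0 0; 0 -0.04 0 0 0; 0 0 0 -0.045 0; 0 -0.03 0 -0.03 0; 0 -0.04 -0.03 0 0; 0 -0.04 -0.03 0 0; 0 0 0 0 0'; python3 - <<'E'
from h import *
from an import axis
a=optics.snapshot("scene");b=optics.snapshot("top")
cv2.imwrite("pics/t8.png",b);cv2.imwrite("pics/s8.png",a);print(axis("scene",a),axis("top",b))
A=cv2.resize(cv2.imread("pics/top0.png")[221:257,284:320],(390,390),interpolation=2);b=cv2.resize(b[221:257,284:320],(390,390),interpolation=2)
cv2.imwrite("pics/c8.png",np.hstack([A,b]))
E
```

```text
t: 14.6
tcp_pos: [0.4035, 0.1758, 0.1153]
tool_rot: [-0.0, 0.976, -0.216, -0.0]
ft_force: [0.1, -0.5, -0.5]
opening: -0.0003
finger_force: 0.0
('scene', 'pca', np.float64(-114.74059279504064), 'to nut', np.float64(-113.71749596592811), array([0.559 , 0.0349])) ('top', 'pca', np.float64(-113.27980409938374), 'to nut', np.float64(-113.49079623810367), array([0.5577, 0.0339]))
```

View pics/c8.png

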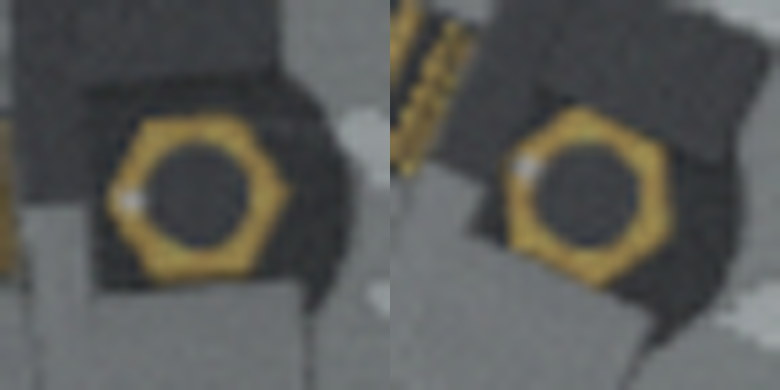

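The nut's mark moved from left of centre (132,201) to upper left (527,168), about 28–29° clockwise. The wrench axis turned about 29.7°, the jaws are flush on the flats and the robot is clear.

```bash
python3 -c "
from plant import robot, optics, workorder
print(workorder.sign_off())"
```

```text
the job is handed in; nothing more can be done
None
```

I closed the red wrench snug on the brass nut and turned the nut about 29° clockwise, leaving the wrench snug on it and not going near the blue wrench; the job was handed in at about 15 s, with no verdict returned.

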